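# Run the inspection probe along the copper solder seam

## Robot

A 7-joint arm with a two-finger parallel gripper is mounted at the origin on a cart in front of the work surface, level with it; the furniture and walls round the work are solid. World frame = base frame: x ahead of the robot, y to its left, z up, the work surface at z = 0. Lengths are in m, angles in rad, forces in N, time in s.
With the tool pointing down it reaches from about 0.425 to 0.925 m from the base axis. Payload 6.8 kg.
Tool frame: the origin (TCP) lies on the centre line of the jaws, within the pads' length; the fingertips stand 11 mm ahead of it and the grasp point (between the pads) lies 8 mm behind it; z points along the fingers, y is the line along which they close (so a half turn about z gives the same grasp; the last joint's range is limited). The gripper opens to 85 mm and grips with 20 to 120 N. Pads are 22 mm wide; open, the fingers measure 114 mm over their backs; the gripper's body (76 mm by 85 mm) begins 54 mm behind the grasp point. The pads swing forward as they close: fully open they stand 13 mm farther back than shut.
Start: joints at [-1.317, 0.477, 0.022, 1.555, -0.011, 1.109, -0.083], TCP at [0.239, 0.631, 0.218] pointing down, gripper open.
Joint ranges: [-2.96, 2.96], [-0.34, 2.1], [-1.41, 1.46], [0.24, 2.44], [-1.37, 4.51], [0.17, 1.92], [-2.96, 2.96]. Speed limits (rad/s): [2.39, 2.39, 3.14, 3.14, 3.14, 3.14, 3.14].

## Interface

Orientations are given as [roll, pitch, yaw] about the fixed x, y, z axes, in that order (R = Rz(yaw) Ry(pitch) Rx(roll)).
In Python, from bench import get_obs, snapshot, job_done gives the robot as it stands.
- The arm moves only by the shell command python3 -m creep 'ROWS'. ROWS is JSON, a list of rows, each a list of 7 numbers: the shift along the tool's x, y, z as a fraction of full scale, then the turn, a rotation vector about the tool's x, y, z as a fraction of full scale, then the opening, from 0 (shut) to 1 (fully open). A call has 1 to 12 rows; each row shifts and turns the commanded pose from where the row before left it, along the tool's axes as they then stand; what a row does not reach is not made up. Full scale, the value 1, is 15 cm for a shift and 45 degrees for a turn. A row lasts 1/12 s, in which the tool goes at most 41.7 mm and 7.16 degrees, less where a joint would pass 70% of its speed; a pose out of reach is approached as far as the arm can. A call with a number of a shift or a turn outside -1 to 1 is refused whole. A call with a gripper value outside its range is refused whole. The fingers move at their own pace and stop on an object; the grip force is fixed at half the most. Time passes only in rows, so rows that do not move let the fingers close. It gives the time, the measured TCP pose, the force, the opening and the grip force at its end, in the units of the state.
- get_obs(): the state, without advancing time (a new reading comes with each control period).
- snapshot(name): name is "scene" or "side" or "wrist"; returns a dict with "frame" (420x560x3 uint8, red, green, blue), "camera_matrix" (3x3 intrinsics, pixels), "k1" (the pictures are not rectified: a ray, as slopes to the right and down, at radius r is drawn at 1 + k1 r^2 times it, then the intrinsics apply), "rvec" (rotation vector, rad) and "tvec" (3), from world to camera coordinates, as OpenCV has them; the wrist camera has in their place "mount" (4x4, takes a point from camera to tool coordinates, whose origin is the TCP and whose axes are the flange's). Camera axes: x right, y down, z forward; pixel columns grow to the right and rows downward; lengths in m; the calibration is good to about 2 mm. A picture is of the moment at which its call begins: read the wrist's pose just before it. There is no depth.
- job_done(): hands the job in; it is judged then, once.
The state is a dict: "time": time; "qpos": joint angles; "joint_vel": joint speeds; "effort": joint torques, N m; "eef_pos": TCP position; "tool_rot": TCP orientation; "contact_force": force on the tool from outside, world axes, zero at the start; "wrist_torque": the same for the moment, N m; "gripper_width": finger opening in m; "grasp_force": force on a finger pad.
Only numpy, scipy, OpenCV 4.12 (cv2) and the standard library are available. Lean on these libraries where they do the work, as an engineer would, in place of code of your own. Each camera call takes 0.05 s, during which the arm holds its last target. There are 200 camera calls.

## Task

Take the yellow-handled inspection probe out of its wooden stand and, holding it upright, guide its tip along the solder seam of the orange copper sheets (not the yellow brass ones), from the end with the red dot to the other end, keeping the tip right over the seam and touching it or less than 1 cm above it. Go slowly and steadily along the seam, about 3 cm a second and never as fast as 10, without pressing hard. Then put the probe back upright in its stand, tip down with its collar resting on top, and let go.

Things in the scene. Friction and masses are not known exactly. Their poses are not given: they have to be found in the camera images.
- probe: Probe, 136 mm long, 70 g, standing in the stand. Origin: its tip, z up along its axis. Above the tip: steel rod 9 mm thick (6 mm in the last 14) to 55 mm, black collar 42 mm across at 55-61 mm, round yellow handle 20 mm across at 61-136 mm; grasp it from above near 105 mm, any yaw. In the stand its tip is 15 mm above the bench, up to 3 mm off the hole's centre.
- stand: Dark wooden block fixed to the bench, 70 x 70 x 70 mm high. Origin: centre of its underside, on the bench; z up. In the middle of its top an upright blind hole, 29 mm wide with a chamfered mouth, 62 mm deep. The probe's rod hangs in it with about 10 mm of play to each side; the collar rests on the block's top. A lamp's arm hangs across behind stand and boards, 0.1 to 0.4 m up: keep clear.
- copper_joint: Fixed: two copper sheets (110 mm long) edge to edge on a white board 140 x 90 mm; silvery straight seam between them. Origin: centre of the board's underside, on the bench; x along the seam away from the red-dot end, z up. Sheet tops and seam at z = 13 mm; follow from x = -50 to +50 mm at y = 0. Red dot at x = -62, to the left. Not to be probed: the like brass piece beside it.
Things that resemble listed ones, but are neither listed nor needed, are in the scene too. Of the things that look like the probe, the smaller one is meant.

How it is judged:
By the outcome, as a careful person would: the job done as asked, in the order asked, and still so for the second after the job is handed in, with the robot touching nothing.
It also fails if it takes over 64 s, if anything falls off the work surface, if the arm or the gripper's body presses on something with over 40 N, if the wrist force passes 120 N, or if a joint passes its speed limit or range.

## Working session

There is one attempt and no reset: what is moved stays moved. The work goes in short steps, Python scripts to look and compute and a shell command to move; the robot and the scene stay as the last step left them, time stands still between calls to the robot, and variables do not carry over. Pictures are saved under pics/ and viewed, at most 10 in all, crops included, and the job is handed in when it is done.

```bash
mkdir -p pics; ls
python3 - <<'E'
from bench import *
import cv2,pickle
o=get_obs();print({k:o[k] for k in('time','eef_pos','tool_rot','qpos','gripper_width')})
for n in('scene','side'):
    s=snapshot(n);cv2.imwrite(f'pics/{n}0.png',s['frame'][:,:,::-1]);pickle.dump(s,open(f'{n}.pkl','wb'))
    print(n,s['camera_matrix'],s['k1'],s['rvec'],s['tvec'])
E
```

```text
pics
{'time': 0.0, 'eef_pos': array([0.23874105, 0.63073646, 0.21743629]), 'tool_rot': array([-3.13983321e+00,  1.31977575e-04,  2.77976533e+00]), 'qpos': array([-1.31707984,  0.47779415,  0.02234946,  1.55643629, -0.01150338,
        1.1092549 , -0.08312257]), 'gripper_width': 0.08553407308004086}
scene [[514.74552117   0.         278.43514683]
 [  0.         514.74552117 209.2421293 ]
 [  0.           0.           1.        ]] -0.1960890937507746 [ 2.27116722 -0.30418742  0.15729544] [-0.43169998  0.2378876   1.16841078]
side [[451.50144974   0.         275.98018211]
 [  0.         451.50144974 202.49464191]
 [  0.           0.           1.        ]] 0.008203546957860713 [ 0.20943637  2.6594934  -1.55175207] [ 0.46816771 -0.0980163   1.48888313]
```

View pics/scene0.png

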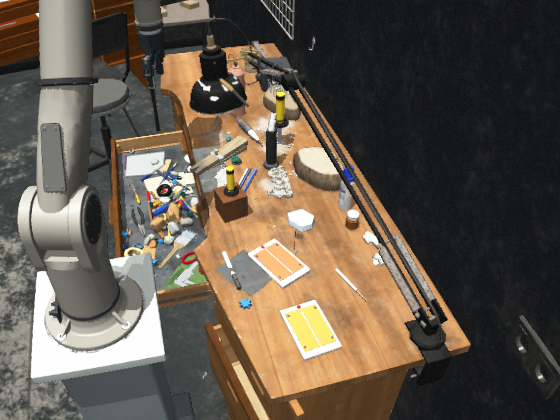

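View pics/side0.png

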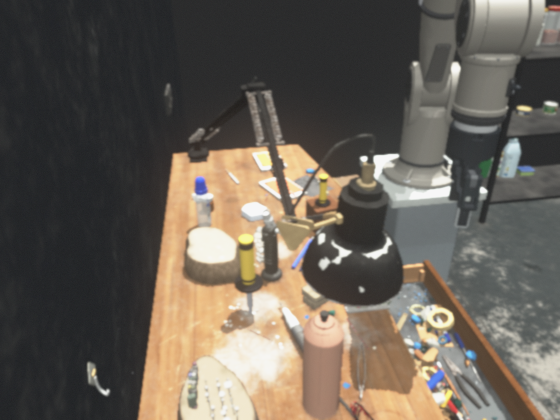

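The scene view shows two probe look-alikes. One has a yellow handle in the wooden block at (230,180). The other is a larger yellow handle at (281,108), not in the block. The copper board is at (279,262) and the brass one at (312,328). In the side view the stand probe is at (323,188) and the large one at (247,262). I choose the probe in the wooden block, and a close crop comes next.

```bash
cat > h.py <<'E'
import numpy as np,cv2,pickle
from scipy.spatial.transform import Rotation as Ro
def dist(s): return np.array([s['k1'],0,0,0,0.])
def ray(s,uv,pose=None):
    n=cv2.undistortPoints(np.array([[uv]],float),s['camera_matrix'],dist(s))[0,0]
    d=np.array([n[0],n[1],1.])
    if pose is None:
        R=cv2.Rodrigues(np.array(s['rvec'],float))[0];return -R.T@np.ravel(s['tvec']),R.T@d
    T=pose@np.array(s['mount']);return T[:3,3],T[:3,:3]@d
def onz(s,uv,z,pose=None):
    c,d=ray(s,uv,pose);return c+d*(z-c[2])/d[2]
def pose(o):
    T=np.eye(4);T[:3,:3]=Ro.from_euler('xyz',o['tool_rot']).as_matrix();T[:3,3]=o['eef_pos'];return T
def tri(rs):
    A=0;b=0
    for c,d in rs:
        d=d/np.linalg.norm(d);P=np.eye(3)-np.outer(d,d);A=A+P;b=b+P@c
    return np.linalg.solve(A,b)
def blobs(f,lo,hi,mn=15):
    m=cv2.inRange(cv2.cvtColor(f,cv2.COLOR_RGB2HSV),lo,hi)
    n,l,st,c=cv2.connectedComponentsWithStats(m)
    return [(np.round(c[i],1),st[i]) for i in range(1,n) if st[i,4]>=mn],l
E
python3 - <<'E'
from h import *
s=pickle.load(open('scene.pkl','rb'));t=pickle.load(open('side.pkl','rb'))
f=s['frame'];cv2.imwrite('pics/crop.png',cv2.resize(f[150:300,190:340,::-1],(600,600),interpolation=cv2.INTER_CUBIC))
for n,q,x in(('scene',s,(200,330,80,370)),('side',t,(220,340,140,300))):
  print(n)
  for lo,hi in(((22,150,120),(35,255,255)),((5,130,180),(17,255,255)),((0,180,120),(4,255,255))):
    print([(c.tolist(),st.tolist()) for c,st in blobs(q['frame'],lo,hi,4)[0] if x[0]<c[0]<x[1] and x[2]<c[1]<x[3]])
print(tri([ray(s,(230,180)),ray(t,(323,188))]),tri([ray(s,(281,108)),ray(t,(247,262))]))
E
```

```text
scene
[([280.1, 93.9], [276, 92, 9, 5, 36]), ([279.5, 109.7], [276, 100, 8, 20, 150]), ([229.6, 168.3], [226, 166, 8, 6, 32]), ([230.0, 181.7], [227, 174, 7, 16, 104])]
[([253.5, 100.9], [245, 82, 23, 40, 448]), ([296.1, 91.6], [295, 90, 3, 5, 8]), ([313.4, 118.2], [298, 96, 30, 46, 149]), ([327.1, 123.9], [316, 107, 21, 30, 53]), ([231.4, 127.7], [222, 116, 24, 23, 187]), ([300.7, 141.5], [282, 121, 39, 49, 558]), ([260.8, 138.5], [259, 136, 5, 5, 11]), ([315.8, 138.0], [315, 137, 3, 3, 4]), ([252.5, 156.4], [240, 141, 26, 28, 377]), ([235.0, 167.6], [227, 159, 16, 17, 86]), ([261.2, 172.9], [260, 168, 4, 10, 22]), ([234.9, 178.0], [234, 176, 3, 5, 11]), ([323.1, 207.6], [292, 179, 59, 65, 1200]), ([253.5, 180.5], [253, 180, 2, 2, 4]), ([254.1, 186.7], [253, 186, 3, 3, 7]), ([259.4, 194.3], [254, 190, 11, 9, 41]), ([249.5, 200.2], [248, 197, 4, 8, 20]), ([257.3, 200.0], [256, 199, 3, 4, 7]), ([280.1, 207.9], [272, 199, 15, 20, 103]), ([292.0, 201.9], [291, 200, 4, 4, 10]), ([219.7, 266.4], [194, 207, 67, 120, 1512]), ([255.9, 225.9], [237, 217, 37, 24, 286]), ([228.4, 225.7], [222, 
[... 1094 characters left out ...]
, 6, 3, 11]), ([253.4, 303.4], [251, 301, 6, 6, 16]), ([306.5, 300.5], [305, 300, 4, 2, 4]), ([270.9, 352.0], [240, 307, 62, 90, 1505]), ([253.4, 321.8], [252, 321, 4, 3, 5]), ([259.9, 322.9], [257, 320, 7, 7, 19]), ([217.3, 326.4], [213, 324, 9, 5, 19]), ([241.7, 331.3], [236, 329, 11, 7, 40]), ([253.6, 344.2], [253, 343, 3, 4, 5]), ([312.1, 361.9], [310, 358, 5, 10, 27]), ([287.8, 361.6], [286, 360, 5, 4, 11]), ([300.9, 367.5], [293, 360, 17, 17, 149]), ([291.2, 367.0], [290, 366, 3, 3, 6])]
[([298.0, 306.5], [297, 306, 3, 2, 6])]
side
[([322.7, 187.2], [322, 185, 3, 6, 13]), ([322.5, 194.7], [321, 192, 4, 6, 13])]
[]
[]
[0.38598783 0.25940554 0.11462743] [0.61046604 0.56205628 0.13228575]
```

View pics/crop.png

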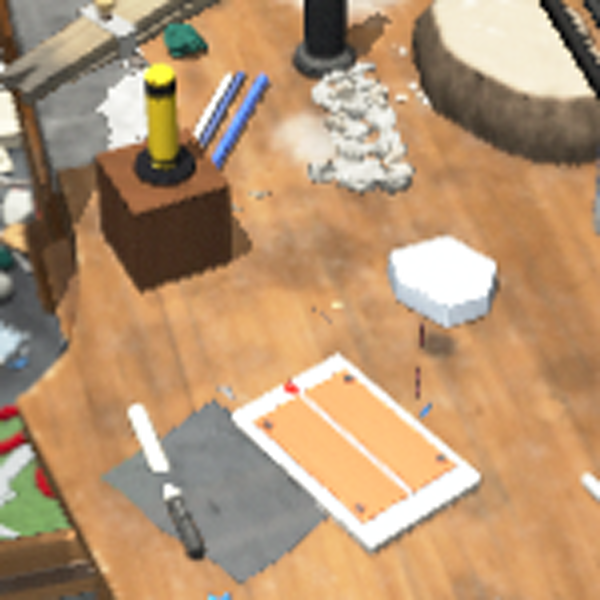

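The crop confirms the choice: the small yellow probe stands in the block, with its collar at about (231,191). The red dot is at (263,247), and the seam runs from (266,247.5) to (293,274).

Run:
```python
from h import *
np.set_printoptions(precision=4,suppress=True)
s=pickle.load(open('scene.pkl','rb'));t=pickle.load(open('side.pkl','rb'))
f=lambda u,v:(189.5+(u+.5)/4+.0,149.5+(v+.5)/4)
print('dot',onz(s,f(292,387),.013),'seam',onz(s,f(303,390),.013),onz(s,f(412,495),.013))
for p in((238,413),(340,354),(480,470),(374,542)):print('board',onz(s,f(*p),.011))
for p in((97,153),(230,182),(138,214)):print('stand',onz(s,f(*p),.07))
print('collar',onz(s,f(164,163),.076), 'handle top',onz(s,f(159,74),.151))
n=lambda q,a,b:(np.cross(ray(q,a)[1],ray(q,b)[1]),ray(q,a)[0])
# lamp arm line = intersection of two planes
for A,B,C,D in(((420,320),(300,90),(290,205),(268,110)),):
  n1,c1=n(s,A,B);n2,c2=n(t,C,D);d=np.cross(n1,n2);d/=np.linalg.norm(d)
  p=np.linalg.solve(np.array([n1,n2,d]),[n1@c1,n2@c2,0])
  for z in(.1,.2,.3,.4):print('lamp',p+d*(z-p[2])/d[2])
```

```text
dot [0.4326 0.0955 0.013 ] seam [0.4387 0.091  0.013 ] [ 0.4803 -0.0133  0.013 ]
board [0.3941 0.0835 0.011 ]
board [0.471  0.1189 0.011 ]
board [ 0.5276 -0.0027  0.011 ]
board [ 0.4481 -0.0419  0.011 ]
stand [0.3452 0.2933 0.07  ]
stand [0.4266 0.2395 0.07  ]
stand [0.3601 0.2225 0.07  ]
collar [0.3864 0.2635 0.076 ] handle top [0.3865 0.2632 0.151 ]
lamp [ 4.0293 61.9963  0.1   ]
lamp [ 2.9283 42.5177  0.2   ]
lamp [ 1.8273 23.0392  0.3   ]
lamp [0.7263 3.5606 0.4   ]
```

Run:
```python
from h import *
np.set_printoptions(precision=3,suppress=True)
s=pickle.load(open('scene.pkl','rb'));t=pickle.load(open('side.pkl','rb'))
for nm,a,b in(('shade',(217,95),(352,262)),('woodL',(195,172),(338,215)),('woodR',(247,143),(285,230)),('lamptop',(211,38),(368,160))):
  p=tri([ray(s,a),ray(t,b)]);e=[cv2.projectPoints(p.reshape(1,1,3),np.array(q['rvec'],float),np.array(q['tvec'],float),q['camera_matrix'],dist(q))[0].ravel()-c for q,c in((s,a),(t,b))];print(nm,p,*e)
for z in(.1,.25,.4):print(z,*[onz(s,p,z)[:2] for p in((400,265),(350,180),(300,90))])
```

```text
shade [0.424 0.638 0.165] [0.578 0.063] [ 1.038 -0.088]
woodL [0.335 0.346 0.084] [11.647  1.003] [13.301 -1.633]
woodR [0.492 0.43  0.106] [ 7.105 -0.535] [9.41  0.344]
lamptop [0.412 0.634 0.361] [-0.459 -0.099] [-0.875  0.177]
0.1 [ 0.699 -0.128] [0.704 0.196] [0.727 0.722]
0.25 [ 0.613 -0.248] [0.617 0.019] [0.636 0.452]
0.4 [ 0.526 -0.369] [ 0.529 -0.159] [0.544 0.182]
```

```bash
R='x'; python3 -m creep '[[-0.15,-0.16,0,0,0,0,1],[-0.15,-0.16,0,0,0,0,1],[-0.15,-0.16,0,0,0,0,1],[-0.15,-0.16,0,0,0,0,1],[-0.15,-0.16,0,0,0,0,1],[-0.15,-0.16,0,0,0,0,1],[-0.15,-0.16,0,0,0,0,1],[-0.15,-0.16,0,0,0,0,1],[-0.15,-0.16,0,0,0,0,1],[-0.15,-0.16,0,0,0,0,1],[-0.15,-0.16,0,0,0,0,1],[-0.15,-0.16,0,0,0,0,1]]'
cat > look.py <<'E'
from h import *
from bench import *
import sys
o=get_obs();s=snapshot('wrist');pickle.dump((s,pose(o)),open(sys.argv[1]+'.pkl','wb'))
cv2.imwrite(f'pics/{sys.argv[1]}.png',s['frame'][:,:,::-1]);print(o['time'],o['eef_pos'],o['tool_rot'],o['qpos'],o['contact_force'])
E
python3 look.py w1; python3 -c "
import pickle;s,p=pickle.load(open('w1.pkl','rb'));print(s['mount'],s['camera_matrix'],s['k1'])"
```

```text
time: 1.1
eef_pos: [0.3896, 0.2647, 0.2183]
tool_rot: [-3.141, -0.0, 2.78]
contact_force: [0.1, 0.2, 0.6]
gripper_width: 0.0852
grasp_force: 0.0
1.1 [0.38962016 0.26466773 0.21825428] [-3.14140548e+00 -2.48565210e-04  2.77987011e+00] [-0.88155423  0.13617652  0.16798283  2.03564476 -0.02763705  0.97212561
  0.50955982] [0.13553842 0.19921672 0.56210283]
[[ 1.12023866e-03 -9.60198010e-01 -2.79317968e-01  7.06276852e-02]
 [ 9.99999354e-01  1.12973840e-03  1.26971333e-04  6.32649851e-04]
 [ 1.93638614e-04 -2.79317930e-01  9.60198655e-01 -1.54305342e-01]
 [ 0.00000000e+00  0.00000000e+00  0.00000000e+00  1.00000000e+00]] [[304.03589477   0.         275.14127716]
 [  0.         304.03589477 210.85326946]
 [  0.           0.           1.        ]] -0.055883615223457056
```

View pics/w1.png

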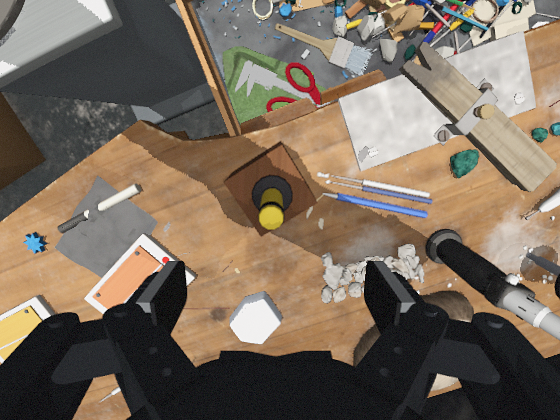

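The wrist view shows the handle top disc at (271,216), the collar at about (271,194), and stand top corners at (224,178), (280,143), (316,190) and (262,235). The copper board is lower left, with the red dot at (166,260).

Run:
```python
from h import *
np.set_printoptions(precision=4,suppress=True)
s,T=pickle.load(open('w1.pkl','rb'));f=s['frame']
for c,st in blobs(f,(22,130,100),(35,255,255),20)[0]:print(c,st)
g=cv2.cvtColor(f,cv2.COLOR_RGB2GRAY)[140:240,215:325]
cv2.imwrite('pics/c1.png',cv2.resize(f[135:245,215:325,::-1],(600,600),interpolation=cv2.INTER_CUBIC))
print('top',onz(s,(271,216),.151,T),'collar',onz(s,(271,193),.076,T))
P=[onz(s,p,.07,T) for p in((224,178),(280,143),(316,190),(262,235))];print(np.array(P),np.mean(P,0))
for c,st in blobs(f,(0,170,120),(5,255,255),5)[0]:print('red',c,st[4],onz(s,c,.013,T))
```

```text
[468.6  12.4] [463   8  11   9  49]
[353.3  23.6] [346  19  16  10  79]
[455.2  23.9] [449  18  14  12  70]
[271.8 196. ] [261 189  22  17 223]
[270.8 217.1] [259 205  25  25 486]
top [0.3868 0.2631 0.151 ] collar [0.3856 0.2624 0.076 ]
[[0.3557 0.2231 0.07  ]
 [0.3432 0.2879 0.07  ]
 [0.4001 0.3058 0.07  ]
 [0.4261 0.2367 0.07  ]] [0.3813 0.2634 0.07  ]
red [165.2 259.2] 25 [0.4324 0.096  0.013 ]
```

View pics/c1.png

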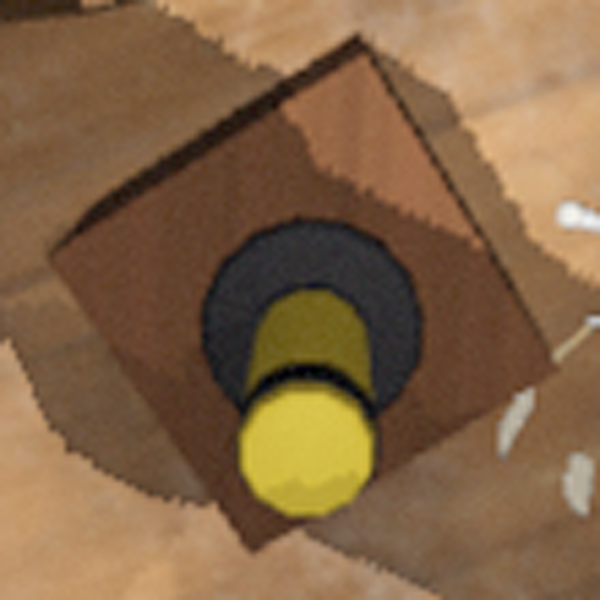

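The crop shows the top face corners, at crop pixels (50,255), (372,55), (555,370) and (252,552). The collar circle is centred at about (313,327) and the handle top at about (307,450).

Run:
```python
from h import *
np.set_printoptions(precision=4,suppress=True)
s,T=pickle.load(open('w1.pkl','rb'));k=110/600
g=lambda u,v:(214.5+(u+.5)*k,134.5+(v+.5)*k)
P=np.array([onz(s,g(*p),.07,T) for p in((50,255),(372,55),(555,370),(252,552))]);print(P,P.mean(0),np.linalg.norm(P-np.roll(P,1,0),axis=1))
print('top',onz(s,g(307,450),.151,T),'collar',onz(s,g(313,327),.076,T))
d=T[:3,:3].T@(np.array([.3862,.263,.112])-T[:3,3]);print(d,d/.15)
```

```text
[[0.3587 0.2215 0.07  ]
 [0.3457 0.2899 0.07  ]
 [0.4126 0.302  0.07  ]
 [0.4265 0.2351 0.07  ]] [0.3859 0.2621 0.07  ] [0.0691 0.0696 0.068  0.0683]
top [0.3875 0.2627 0.151 ] collar [0.3874 0.2628 0.076 ]
[ 0.0026 -0.0028  0.1063] [ 0.0172 -0.0183  0.7084]
```

```bash
python3 -m creep '[[0.01,-0.017,0.15,0,0,0,1],[0,0,0.15,0,0,0,1],[0,0,0.15,0,0,0,1],[0,0,0.15,0,0,0,1],[0,0,0.07,0,0,0,1],[0,0,0.04,0,0,0,1],[0,0,0,0,0,0,1]]'
python3 -m creep '[[0,0,0,0,0,0,0],[0,0,0,0,0,0,0],[0,0,0,0,0,0,0],[0,0,0,0,0,0,0],[0,0,0,0,0,0,0],[0,0,0,0,0,0,0],[0,0,0,0,0,0,0],[0,0,0,0,0,0,0],[0,0,0,0,0,0,0],[0,0,0,0,0,0,0]]'; python3 look.py w2
```

```text
time: 1.73
eef_pos: [0.3864, 0.264, 0.1107]
tool_rot: [-3.139, -0.001, 2.78]
contact_force: [-0.1, -0.7, 0.9]
gripper_width: 0.0856
grasp_force: 0.0
time: 2.57
eef_pos: [0.3874, 0.2647, 0.1122]
tool_rot: [3.141, 0.0, 2.78]
contact_force: [-0.7, -1.5, 5.9]
gripper_width: 0.0181
grasp_force: 58.7
2.5667 [0.38743839 0.26471166 0.11221545] [3.14103795e+00 2.48126091e-04 2.77971824e+00] [-0.86405152  0.28590569  0.15376594  2.14270967 -0.06587481  0.71664133
  0.54216213] [-0.73178572 -1.50091634  5.94968316]
```

```bash
python3 -m creep '[[0,0,-0.04,0,0,0,0],[0,0,-0.08,0,0,0,0],[0,0,-0.12,0,0,0,0],[0,0,-0.14,0,0,0,0],[0,0,-0.12,0,0,0,0],[0,0,-0.06,0,0,0,0],[0,0,-0.04,0,0,0,0],[0,0,0,0,0,0,0],[0,0,0,0,0,0,0]]'
python3 - <<'E'
from bench import *;import cv2,numpy as np,pickle
o=get_obs()
ims=[]
for n in('scene','side'):
    s=snapshot(n);pickle.dump(s,open(n+'2.pkl','wb'))
    f=s['frame'];c=f[120:220,180:280] if n=='scene' else f[130:230,280:380];ims.append(cv2.resize(c,(400,400),interpolation=cv2.INTER_CUBIC))
cv2.imwrite('pics/held.png',np.hstack(ims)[:,:,::-1]);print(o['eef_pos'],o['tool_rot'],o['contact_force'],o['wrist_torque'])
E
```

```text
time: 3.37
eef_pos: [0.3868, 0.2643, 0.2013]
tool_rot: [-3.141, -0.0, 2.78]
contact_force: [-0.0, 0.3, -0.2]
gripper_width: 0.0183
grasp_force: 58.6
[0.38680563 0.26430553 0.20129824] [-3.14087890e+00 -4.30816432e-04  2.77991232e+00] [-0.00577093  0.29266077 -0.22992322] [-0.01438518 -0.03117698  0.05020024]
```

View pics/held.png

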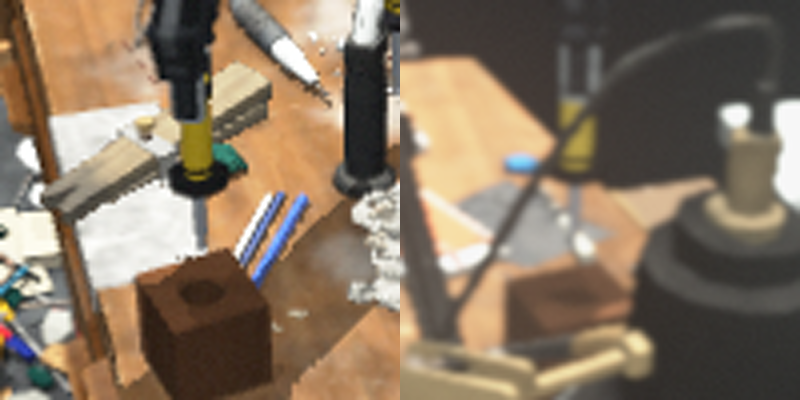

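The held view shows the probe gripped by its handle above the open hole. The tip is at scene (230.5,182) and side (326,194), the collar at scene (229.5,164.5), and the hole mouth at scene (231,192.5).

Run:
```python
from h import *
np.set_printoptions(precision=4,suppress=True)
s=pickle.load(open('scene2.pkl','rb'));t=pickle.load(open('side2.pkl','rb'))
g=lambda u,v:(179.5+(u+.5)/4,119.5+(v+.5)/4);h=lambda u,v:(279.5+(u-400+.5)/4,129.5+(v+.5)/4)
pr=lambda q,p:cv2.projectPoints(np.array(p,float).reshape(1,1,3),np.array(q['rvec'],float),np.array(q['tvec'],float),q['camera_matrix'],dist(q))[0].ravel()
print('tip',tri([ray(s,g(202,251)),ray(t,h(585,258))]),'collar',tri([ray(s,g(198,178)),ray(t,h(578,175))]),'hole',onz(s,g(206,292),.07))
for z in(.104,.162,.2):
  p=(.387,.2635,z);a=pr(s,p);b=pr(t,p);print(z,(a-[179.5,119.5])*4-.5,(b-[279.5,129.5])*4-.5+[400,0])
```

```text
tip [0.3837 0.2679 0.1008] collar [0.387  0.2678 0.1605] hole [0.387  0.2609 0.07  ]
0.104 [202.9606 250.2219] [573.4201 251.1009]
0.162 [198.8968 179.9703] [576.2693 169.9514]
0.2 [196.1649 131.8743] [578.2188 114.5264]
```

```bash
python3 look.py w3
python3 - <<'E'
from h import *
np.set_printoptions(precision=2,suppress=True)
s,T=pickle.load(open('w3.pkl','rb'));t=pickle.load(open('side2.pkl','rb'))
M=np.linalg.inv(np.array(s['mount']))
for d in(.097,.083,.042,.036):
  p=M@[0,0,d,1];print(d,cv2.projectPoints(p[:3].reshape(1,1,3),np.zeros(3),np.zeros(3),s['camera_matrix'],dist(s))[0].ravel())
a=cv2.resize(s['frame'][200:350,200:350],(600,600),interpolation=cv2.INTER_CUBIC)
b=cv2.resize(t['frame'][140:215,310:335],(200,600),interpolation=cv2.INTER_CUBIC)
cv2.imwrite('pics/tilt.png',np.hstack([a,b])[:,:,::-1])
E
```

```text
3.4667 [0.38657536 0.26407967 0.20083374] [-3.13978179e+00 -8.68504393e-04  2.77992097e+00] [-0.88373344  0.15376725  0.1677915   2.06031021 -0.03175928  0.93189007
  0.51023402] [-0.92333835 -1.07691457 -0.15122008]
0.097 [274.37 208.08]
0.083 [274.32 212.73]
0.042 [274.16 229.81]
0.036 [274.13 232.86]
```

View pics/tilt.png

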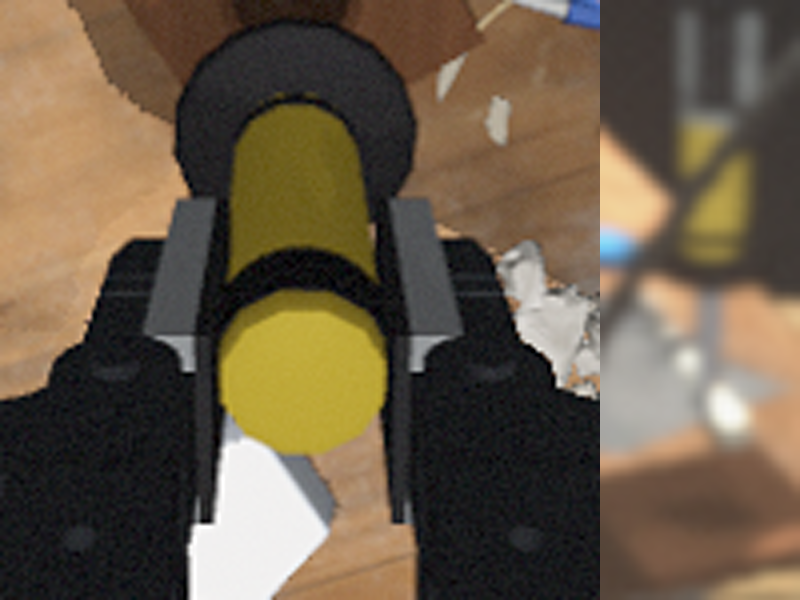

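The probe is held upright: the rod in the side view is straight below the handle (the white blob is a knife behind it). The collar centre is at wrist pixel (274,232), matching the predicted (274,233), so the tip is 97 mm below the TCP on its axis.

```bash
python3 -m creep '[[-0.04,-0.03,0,0,0,0,0],[-0.09,-0.07,0,0,0,0,0],[-0.12,-0.09,0,0,0,0,0],[-0.12,-0.09,0,0,0,0,0],[-0.12,-0.09,0,0,0,0,0],[-0.12,-0.09,0,0,0,0,0],[-0.08,-0.06,0,0,0,0,0],[-0.04,-0.03,0,0,0,0,0],[0,0,0,0,0,0,0],[0,0,0,0,0,0,0]]'
python3 look.py w4
```

```text
time: 4.35
eef_pos: [0.4601, 0.1487, 0.2016]
tool_rot: [-3.141, -0.001, 2.779]
contact_force: [0.3, 0.5, -0.9]
gripper_width: 0.0179
grasp_force: 58.6
4.35 [0.46007961 0.14872229 0.20156688] [-3.14122731e+00 -6.75482766e-04  2.77937571e+00] [-0.68370164  0.1789906   0.27403283  2.03409252 -0.06010665  0.93665586
  0.83041961] [ 0.27801342  0.48958155 -0.9184829 ]
```

View pics/w4.png

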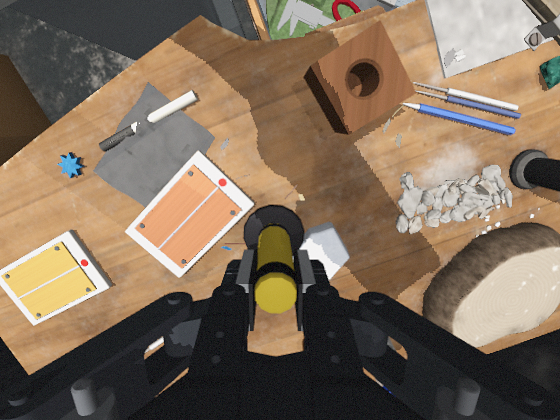

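The wrist view shows the whole copper board. Its corners are at (199,151), (253,205), (181,277) and (127,231), the red dot is at (222,182), and the seam runs from about (224,188) to (163,248). The empty hole is at (364,78).

Run:
```python
from h import *
np.set_printoptions(precision=4,suppress=True)
s,T=pickle.load(open('w4.pkl','rb'));f=s['frame']
roi=np.zeros(f.shape[:2],np.uint8);cv2.fillPoly(roi,[np.array([(199,154),(250,205),(181,274),(130,231)])],255)
m=cv2.inRange(cv2.cvtColor(f,cv2.COLOR_RGB2HSV),(5,120,120),(18,255,255))&roi
n,l,st,c=cv2.connectedComponentsWithStats(m);I=[i for i in range(1,n) if st[i,4]>200];print([(c[i],st[i,4]) for i in I])
pts=[]
for i in I:
  yx=np.argwhere(l==i);P=np.array([onz(s,(x,y),.013,T)[:2] for y,x in yx],np.float32);pts.append(P)
  r=cv2.minAreaRect(P*1000);print(r)
A=np.vstack(pts);r=cv2.minAreaRect(A*1000);b=cv2.boxPoints(r);print(r,b)
if len(pts)==2:
  # seam: line of best separation between the two sheets
  d=pts[1].mean(0)-pts[0].mean(0);u=np.array([-d[1],d[0]])/np.linalg.norm(d)
  X=A-A.mean(0);y=np.r_[-np.ones(len(pts[0])),np.ones(len(pts[1]))]
  # edge pixels facing the gap, per bin along seam
  e=np.array([u[1],-u[0]]);q0,q1=[(p-A.mean(0))@np.c_[u,d/np.linalg.norm(d)] for p in pts]
  mid=[]
  for k in np.arange(-.045,.0451,.005):
    a=q0[abs(q0[:,0]-k)<.0025,1];bb=q1[abs(q1[:,0]-k)<.0025,1]
    if len(a) and len(bb): mid.append((k,(a.max()+bb.min())/2,bb.min()-a.max()))
  mid=np.array(mid);print(mid);pf=np.polyfit(mid[:,0],mid[:,1],1)
  W=lambda k:A.mean(0)+u*k+d/np.linalg.norm(d)*np.polyval(pf,k)
  print('seam',W(-.055),W(.055))
for c,stt in blobs(f,(0,170,120),(5,255,255),5)[0]:print('red',c,stt[4],onz(s,c,.013,T))
print('corners',[onz(s,p,.011,T)[:2] for p in((199,151),(253,205),(181,277),(127,231))])
print('manual',onz(s,(224,187),.013,T),onz(s,(163,248),.013,T),'hole',onz(s,(364,78),.07,T))
```

```text
[(array([168.9461, 214.7857]), np.int32(1484)), (array([199.3015, 229.8245]), np.int32(1897))]
((445.41015625, 20.786052703857422), (34.77958679199219, 89.62335205078125), 23.97091293334961)
((476.85882568359375, 45.13949203491211), (35.16889190673828, 108.02458953857422), 24.380096435546875)
((459.25927734375, 37.13948440551758), (73.82981872558594, 108.07991790771484), 24.35101318359375) [[403.3464  71.1509]
 [447.9105 -27.3139]
 [515.1722   3.1281]
 [470.608  101.5928]]
[[-0.045  -0.0167  0.0037]
 [-0.04   -0.0155  0.0037]
 [-0.035  -0.014   0.0042]
 [-0.03   -0.0126  0.0048]
 [-0.025  -0.0111  0.0042]
 [-0.02   -0.0094  0.0042]
 [-0.015  -0.0077  0.0042]
 [-0.01   -0.006   0.0042]
 [-0.005  -0.0043  0.0042]
 [-0.     -0.003   0.0047]
 [ 0.005  -0.0016  0.0041]
 [ 0.01   -0.0005  0.0041]
 [ 0.015   0.0012  0.0041]
 [ 0.02    0.0025  0.0036]
 [ 0.025   0.0044  0.0041]
 [ 0.03    0.0055  0.0031]
 [ 0.035   0.0073  0.0046]
 [ 0.04    0.0083  0.0056]
 [ 0.045   0.0028  0.0199]]
seam [ 0.486  -0.0205] [0.4373 0.0827]
red [221.8 182.2] 19 [0.4338 0.0939 0.013 ]
red [ 84.  262.6] 33 [ 0.4657 -0.1121  0.013 ]
corners [array([0.3922, 0.0835]), array([0.472, 0.117]), array([ 0.5276, -0.0042]), array([ 0.448 , -0.0396])]
manual [0.4399 0.0941 0.013 ] [ 0.4832 -0.0067  0.013 ] hole [0.3855 0.2612 0.07  ]
```

Run:
```python
from h import *
np.set_printoptions(precision=4,suppress=True)
s,T=pickle.load(open('w4.pkl','rb'));f=cv2.cvtColor(s['frame'],cv2.COLOR_RGB2HSV)[:,:,1].astype(np.float32)
a=np.deg2rad(24.4);x=np.array([np.sin(a),-np.cos(a)]);n=np.array([np.cos(a),np.sin(a)]);c=np.array([.4595,.0385])
Tc=np.linalg.inv(T@np.array(s['mount']))
def px(p):
  q=Tc@np.r_[p,.013,1];return cv2.projectPoints(q[:3].reshape(1,1,3),np.zeros(3),np.zeros(3),s['camera_matrix'],dist(s))[0].ravel()
offs=np.arange(-.008,.0081,.0005);R=[]
for k in np.arange(-.05,.0501,.005):
  p=np.array([px(c+x*k+n*o) for o in offs],np.float32)
  v=cv2.remap(f,p[:,:1],p[:,1:],cv2.INTER_LINEAR).ravel();w=np.clip(np.median(v)-15-v,0,None)
  R.append((k,(w@offs)/w.sum() if w.sum() else np.nan,v.min()))
R=np.array(R);print(R)
g=~np.isnan(R[:,1]);pf=np.polyfit(R[g,0],R[g,1],1);print(pf,[c+x*k+n*np.polyval(pf,k) for k in(-.05,0,.05)])
for d in(-.075,-.07,-.065,-.06,-.057,-.054,-.05,.05,.054,.057,.06,.065,.07):
  q=px(c+x*d+n*.01);print(d,s['frame'][int(round(q[1])),int(round(q[0]))],end=' ')
```

```text
[[-0.05   -0.0004  6.752 ]
 [-0.045  -0.0004  7.7871]
 [-0.04   -0.0005  8.1094]
 [-0.035  -0.0006 11.1211]
 [-0.03   -0.0006 11.6406]
 [-0.025  -0.0007 12.1221]
 [-0.02   -0.0007  9.1328]
 [-0.015  -0.0007  8.9375]
 [-0.01   -0.0007 12.3555]
 [-0.005  -0.0008 14.6367]
 [-0.     -0.0007 14.8555]
 [ 0.005  -0.0007 16.75  ]
 [ 0.01   -0.0008 16.6875]
 [ 0.015  -0.0007  9.4629]
 [ 0.02   -0.0007 11.9219]
 [ 0.025  -0.0008 15.5352]
 [ 0.03   -0.0009 13.1172]
 [ 0.035  -0.001  10.7598]
 [ 0.04   -0.001  18.2832]
 [ 0.045  -0.001   8.5625]
 [ 0.05   -0.001  15.5625]]
[-0.0052 -0.0007] [array([0.4384, 0.0838]), array([0.4588, 0.0382]), array([ 0.4792, -0.0074])]
-0.075 [208 167 126] -0.07 [99 90 83] -0.065 [244 243 242] -0.06 [244 243 243] -0.057 [244 243 243] -0.054 [199 166 155] -0.05 [239 174 127] 0.05 [235 169 126] 0.054 [235 168 123] 0.057 [245 246 247] 0.06 [244 243 243] 0.065 [244 244 244] 0.07 [190 158 124]
```

```bash
python3 -m creep '[[0,-0.06,0,0,0,0,0],[0,-0.11,0,0,0,0,0],[-0.009,-0.11,0.05,0,0,0,0],[0,-0.11,0.1,0,0,0,0],[0,-0.057,0.12,0,0,0,0],[0,0,0.12,0,0,0,0],[0,0,0.06,0,0,0,0],[0,0,0.04,0,0,0,0],[0,0,0,0,0,0,0],[0,0,0,0,0,0,0]]'; python3 -c "
from bench import *
o=get_obs();print(o['eef_pos'],o['tool_rot'])"
```

```text
time: 5.23
eef_pos: [0.4381, 0.0856, 0.1288]
tool_rot: [3.141, 0.0, 2.78]
contact_force: [-0.7, 0.0, 0.1]
gripper_width: 0.0184
grasp_force: 58.6
[0.43812741 0.08560663 0.1287559 ] [3.14141605e+00 2.19932540e-04 2.78033581e+00]
```

```bash
python3 -m creep '[[0.003,0,0.04,0,0,0,0],[0,0,0.03,0,0,0,0],[0,0,0.018,0,0,0,0],[0,0,0,0,0,0,0],[0,0,0,0,0,0,0]]'
python3 - <<'E'
from bench import *;import cv2,numpy as np,pickle
o=get_obs();print(o['eef_pos'],o['tool_rot'])
s=snapshot('scene');pickle.dump(s,open('scene3.pkl','wb'));a=cv2.resize(s['frame'][220:290,240:310],(560,560),interpolation=cv2.INTER_CUBIC)
cv2.imwrite('pics/tip.png',a[:,:,::-1])
from h import *
for p in((.438,.0856,.018),(.438,.0856,.013),(.4792,-.0074,.013)):
  u=cv2.projectPoints(np.array(p).reshape(1,1,3),np.array(s['rvec'],float),np.array(s['tvec'],float),s['camera_matrix'],dist(s))[0].ravel();print((u-[239.5,219.5])*8-.5)
E
```

```text
time: 5.65
eef_pos: [0.4374, 0.0856, 0.1151]
tool_rot: [-3.141, -0.0, 2.78]
contact_force: [-0.2, -0.1, -0.3]
gripper_width: 0.0181
grasp_force: 58.6
[0.43741282 0.08557744 0.11507297] [-3.14129706e+00 -2.87908059e-04  2.77986525e+00]
[208.44335604 221.56439412]
[208.49399152 232.58413272]
[415.39834361 417.22371313]
```

View pics/tip.png

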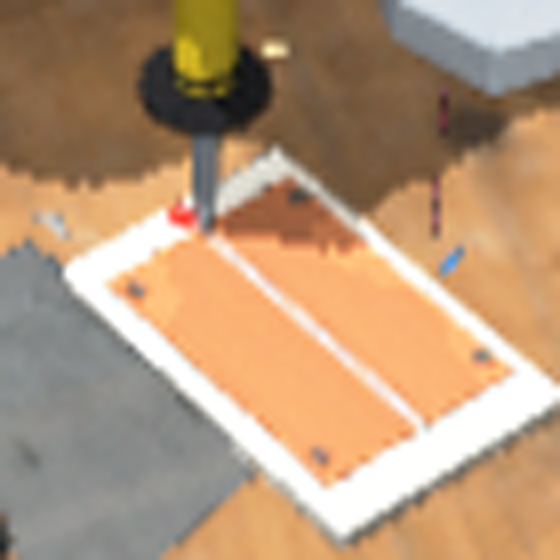

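The tip is at crop (207,228), just above the start of the seam beside the red dot. Starting the traverse.

```bash
cat > chk.py <<'E'
from h import *
from bench import *
o=get_obs();p=np.array(o['eef_pos']);a=np.array([.4384,.0838]);b=np.array([.4792,-.0074]);u=(b-a)/np.linalg.norm(b-a);d=p[:2]-a
e=np.zeros(3);al=d@u;perp=u[0]*d[1]-u[1]*d[0];n=np.array([-u[1],u[0]])
R=pose(o)[:3,:3]
print('x=%.1f mm off=%.1f mm tipz=%.1f'%(al*1e3-50,perp*1e3,(p[2]-.097)*1e3),'fix(tool units)',np.round(R.T@np.r_[-perp*n,.115-p[2]]/.15,4),'unit 2.5mm',np.round(R.T@np.r_[u*.0025,0]/.15,4),np.abs(o['contact_force']).max())
E
python3 -m creep '[[-0.0118,-0.0118,0,0,0,0,0],[-0.0118,-0.0118,0,0,0,0,0],[-0.0118,-0.0118,0,0,0,0,0],[-0.0118,-0.0118,0,0,0,0,0],[-0.0118,-0.0118,0,0,0,0,0],[-0.0118,-0.0118,0,0,0,0,0],[-0.0118,-0.0118,0,0,0,0,0],[-0.0118,-0.0118,0,0,0,0,0],[-0.0118,-0.0118,0,0,0,0,0],[-0.0118,-0.0118,0,0,0,0,0],[-0.0118,-0.0118,0,0,0,0,0],[-0.0118,-0.0118,0,0,0,0,0]]'; python3 chk.py
```

```text
time: 6.7
eef_pos: [0.45, 0.058, 0.1152]
tool_rot: [-3.142, 0.0, 2.78]
contact_force: [0.3, -0.1, -0.7]
gripper_width: 0.018
grasp_force: 58.6
x=-21.7 mm off=0.0 mm tipz=18.2 fix(tool units) [ 0.0001 -0.0001  0.0013] unit 2.5mm [-0.0118 -0.0118  0.    ] 0.7050455636129557
```

```bash
python3 -m creep '[[-0.0118,-0.0118,0,0,0,0,0],[-0.0118,-0.0118,0,0,0,0,0],[-0.0118,-0.0118,0,0,0,0,0],[-0.0118,-0.0118,0,0,0,0,0],[-0.0118,-0.0118,0,0,0,0,0],[-0.0118,-0.0118,0,0,0,0,0],[-0.0118,-0.0118,0,0,0,0,0],[-0.0118,-0.0118,0,0,0,0,0],[-0.0118,-0.0118,0,0,0,0,0],[-0.0118,-0.0118,0,0,0,0,0],[-0.0118,-0.0118,0,0,0,0,0],[-0.0118,-0.0118,0,0,0,0,0]]'; python3 chk.py
```

```text
time: 7.7
eef_pos: [0.4623, 0.0306, 0.1152]
tool_rot: [-3.142, -0.0, 2.78]
contact_force: [-0.1, 0.2, -0.2]
gripper_width: 0.0183
grasp_force: 58.6
x=8.3 mm off=0.1 mm tipz=18.2 fix(tool units) [ 0.0004 -0.0004  0.0012] unit 2.5mm [-0.0117 -0.0118 -0.    ] 0.23442173592238905
```

```bash
python3 -m creep '[[-0.0118,-0.0118,0,0,0,0,0],[-0.0118,-0.0118,0,0,0,0,0],[-0.0118,-0.0118,0,0,0,0,0],[-0.0118,-0.0118,0,0,0,0,0],[-0.0118,-0.0118,0,0,0,0,0],[-0.0118,-0.0118,0,0,0,0,0],[-0.0118,-0.0118,0,0,0,0,0],[-0.0118,-0.0118,0,0,0,0,0],[-0.0118,-0.0118,0,0,0,0,0],[-0.0118,-0.0118,0,0,0,0,0],[-0.0118,-0.0118,0,0,0,0,0],[-0.0118,-0.0118,0,0,0,0,0]]'; python3 chk.py
```

```text
time: 8.7
eef_pos: [0.4746, 0.0032, 0.1152]
tool_rot: [-3.142, -0.0, 2.78]
contact_force: [-0.2, -0.6, -0.6]
gripper_width: 0.0181
grasp_force: 58.6
x=38.3 mm off=0.2 mm tipz=18.2 fix(tool units) [ 0.0008 -0.0008  0.0012] unit 2.5mm [-0.0118 -0.0118 -0.    ] 0.6228040481542367
```

```bash
python3 -m creep '[[-0.0118,-0.0118,0,0,0,0,0],[-0.0118,-0.0118,0,0,0,0,0],[-0.0118,-0.0118,0,0,0,0,0],[-0.0118,-0.0118,0,0,0,0,0],[-0.0118,-0.0118,0,0,0,0,0],[-0.0118,-0.0118,0,0,0,0,0],[0,0,0,0,0,0,0],[0,0,0,0,0,0,0]]'; python3 chk.py
python3 -m creep '[[0,0,-0.03,0,0,0,0],[0,0,-0.06,0,0,0,0],[0,0,-0.1,0,0,0,0],[0,0,-0.12,0,0,0,0],[0,0,-0.12,0,0,0,0],[0,0,-0.1,0,0,0,0],[0,0,-0.06,0,0,0,0],[0,0,0,0,0,0,0]]'
python3 - <<'E'
from h import *
from bench import *
o=get_obs();T=pose(o);print(T[:3,:3].T@(np.array([.3865,.263,T[2,3]])-T[:3,3])/.15,o['eef_pos'])
E
```

```text
time: 9.37
eef_pos: [0.4807, -0.0104, 0.1152]
tool_rot: [3.142, -0.0, 2.779]
contact_force: [0.4, 1.4, -0.8]
gripper_width: 0.0181
grasp_force: 58.6
x=53.3 mm off=0.2 mm tipz=18.2 fix(tool units) [ 0.001  -0.0009  0.0013] unit 2.5mm [-0.0118 -0.0118 -0.    ] 1.3866402340369481
time: 10.03
eef_pos: [0.4821, -0.0101, 0.2061]
tool_rot: [3.139, 0.004, 2.78]
contact_force: [0.9, 0.1, -1.3]
gripper_width: 0.0183
grasp_force: 58.6
[ 1.24035259e+00  1.47711368e+00 -8.02331490e-04] [ 0.48211172 -0.01006785  0.20607369]
```

```bash
python3 -m creep '[[0.05,0.06,0,0,0,0,0],[0.1,0.12,0,0,0,0,0],[0.13,0.155,0,0,0,0,0],[0.13,0.155,0,0,0,0,0],[0.13,0.155,0,0,0,0,0],[0.13,0.155,0,0,0,0,0],[0.13,0.155,0,0,0,0,0],[0.13,0.155,0,0,0,0,0],[0.13,0.155,0,0,0,0,0],[0.1,0.12,0,0,0,0,0],[0.05,0.06,0,0,0,0,0],[0.03,0.03,0,0,0,0,0]]'
python3 -m creep '[[0,0,0,0,0,0,0],[0,0,0,0,0,0,0]]'
python3 - <<'E'
from h import *
from bench import *
o=get_obs();T=pose(o);print(T[:3,:3].T@(np.array([.3865,.263,.1125])-T[:3,3])/.15,o['eef_pos'],o['tool_rot'])
E
```

```text
time: 11.03
eef_pos: [0.3841, 0.2638, 0.2031]
tool_rot: [-3.141, -0.001, 2.783]
contact_force: [-0.4, 0.2, -0.5]
gripper_width: 0.0183
grasp_force: 58.6
time: 11.2
eef_pos: [0.3854, 0.2611, 0.2033]
tool_rot: [-3.14, 0.0, 2.779]
contact_force: [-0.1, -0.9, -0.5]
gripper_width: 0.0187
grasp_force: 58.6
[-0.00243543  0.01481807  0.60562353] [0.38540337 0.26114839 0.20334597] [-3.14046603e+00  2.51586768e-05  2.77854799e+00]
```

```bash
python3 -m creep '[[-0.002,0.013,0,0,0,0,0],[0,0,0.05,0,0,0,0],[0,0,0.09,0,0,0,0],[0,0,0.11,0,0,0,0],[0,0,0.11,0,0,0,0],[0,0,0.1,0,0,0,0],[0,0,0.06,0,0,0,0],[0,0,0.04,0,0,0,0],[0,0,0.02,0,0,0,0],[0,0,0.015,0,0,0,0],[0,0,0,0,0,0,0],[0,0,0,0,0,0,0]]'
```

```text
time: 12.2
eef_pos: [0.3864, 0.2645, 0.1149]
tool_rot: [3.141, 0.0, 2.78]
contact_force: [-1.0, -0.0, -0.4]
gripper_width: 0.0183
grasp_force: 58.6
```

```bash
python3 -m creep '[[0,0,0.005,0,0,0,0],[0,0,0.005,0,0,0,0],[0,0,0.004,0,0,0,0],[0,0,0,0,0,0,0],[0,0,0,0,0,0,0]]'
```

```text
time: 12.62
eef_pos: [0.386, 0.2643, 0.1124]
tool_rot: [3.142, -0.0, 2.78]
contact_force: [0.2, 0.4, -1.4]
gripper_width: 0.018
grasp_force: 58.6
```

```bash
python3 -m creep '[[0,0,0.004,0,0,0,0],[0,0,0.003,0,0,0,0],[0,0,0,0,0,0,0],[0,0,0,0,0,0,0]]'
```

```text
time: 12.95
eef_pos: [0.3863, 0.2643, 0.1122]
tool_rot: [3.141, 0.0, 2.78]
contact_force: [-2.2, -2.2, 9.8]
gripper_width: 0.018
grasp_force: 59.9
```

```bash
python3 -m creep '[[0,0,-0.003,0,0,0,0],[0,0,0,0,0,0,0.3],[0,0,0,0,0,0,0.6],[0,0,0,0,0,0,1],[0,0,0,0,0,0,1],[0,0,0,0,0,0,1],[0,0,0,0,0,0,1],[0,0,0,0,0,0,1],[0,0,0,0,0,0,1]]'
python3 -m creep '[[0,0,-0.04,0,0,0,1],[0,0,-0.1,0,0,0,1],[0,0,-0.15,0,0,0,1],[0,0,-0.15,0,0,0,1],[0,0,-0.15,0,0,0,1],[0,0,-0.1,0,0,0,1],[0,0,-0.04,0,0,0,1],[0,0,0,0,0,0,1],[0,0,0,0,0,0,1]]'; python3 look.py w5
python3 - <<'E'
from h import *
from bench import *
s,T=pickle.load(open('w5.pkl','rb'));a=cv2.resize(s['frame'][135:245,215:325],(400,400),interpolation=cv2.INTER_CUBIC)
b=cv2.resize(snapshot('scene')['frame'][140:240,190:290],(400,400),interpolation=cv2.INTER_CUBIC)
cv2.imwrite('pics/end.png',np.hstack([a,b])[:,:,::-1])
E
```

```text
time: 13.7
eef_pos: [0.386, 0.2642, 0.1117]
tool_rot: [-3.142, -0.0, 2.78]
contact_force: [1.2, 0.1, 0.1]
gripper_width: 0.0853
grasp_force: 0.0
time: 14.45
eef_pos: [0.3858, 0.2641, 0.2209]
tool_rot: [-3.141, -0.0, 2.78]
contact_force: [-0.5, -0.5, -1.1]
gripper_width: 0.0854
grasp_force: 0.0
14.45 [0.3858005  0.26407423 0.22092937] [-3.14148518e+00 -1.50290200e-04  2.77986154e+00] [-0.84806671  0.12764329  0.12524066  2.03735113 -0.01927538  0.97783856
  0.49600574] [-0.46985132 -0.53811499 -1.13301941]
```

View pics/end.png

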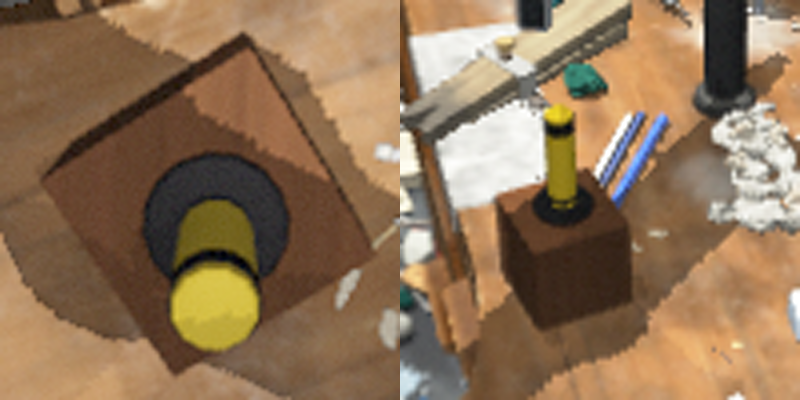

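The probe stands upright in the stand with its collar flat on top: the collar is at left-crop (217,225) and the handle top at (215,305). The gripper is clear above it.

```bash
python3 -c "
from bench import *
print(job_done())"
```

```text
the job is handed in; nothing more can be done
None
```

I guided the probe along the copper seam from the red-dot end to the other end at about 3 cm/s, with the tip about 5 mm above it, put it back upright in its stand, released it, and handed the job in at about 14.5 s.

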